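# Lay out the bonding station for a filling exercise

### The job

Lay out the bonding station for the next student in its order of use. In the blue-grey organiser, seen from the robot's side, stand the white-capped primer bottle with the red label in the left well and the black-capped bond bottle in the right well, set the amber dish in the recess between them to take their drops, and lay the blue etch syringe level in the two wire yokes behind them; seat the pink practice jaw, teeth up, in the pocket of the aluminium mount. The clear dish and the orange-capped syringe are not needed and stay where they are.

Things in the scene. Friction and masses are not known exactly. Their poses are not given: they have to be found in the camera images.
- primer_bottle: Dropper bottle, black with a red label and a white cap; 21 mm diameter, 58 mm tall (body up to 40 mm, narrower cap above), upright, 30 g. Origin: centre of its underside, z up.
- bond_bottle: Dropper bottle, white with a pale blue label and a black cap; same size as the primer bottle. Origin: centre of its underside, z up.
- amber_dish: Amber (beige) glass dappen dish, hourglass shaped: foot 28 mm, rim 32 mm diameter, 25 mm tall, 35 g. Origin: centre of its underside, z up. Grip the rim.
- etch_syringe: Blue etch-gel syringe, white end cap, lying flat: 126 mm long (its y axis). Barrel 9 mm thick from y -46 to +30 mm (middle y -8), flange 19 mm wide at y +30 to +32, thin plunger to +63; nozzle and cap from -46 to -63. Origin: on its underside at mid-length, 5 mm below the barrel's axis. 15 g.
- jaw: Practice jaw: pink base 22 mm wide (x), 58 mm long (y), 20 mm high, with a row of six white teeth on top (29 mm in all), standing teeth up, 60 g. Origin: centre of its underside.
- organiser: Blue-grey, fixed. Origin on the desk; -x faces the robot, +y left. mm: block x -59..8, y +-82, 21 high; round recesses at x -25, floors at z 8: wells y +50 and -50 (32 wide), middle y 0 (42 wide). Behind, a plate 6 high with two steel wire V yokes at x 38, y +-24, tips at z 24, V 32 wide; a syringe lying in both has its axis at z 16, along y, middle of barrel between them; fingers fit between.
- jaw_mount: Aluminium bench mount, fixed to the desk: block 52 x 90 x 18 mm with a foot tab and a dark bolt at each end (124 mm long in all, along y). Origin: on the desk under its centre. Its rectangular pocket is centred, 34 mm (x) by 70 mm (y), floor 8 mm above the desk, 10 mm deep.
- clear_dish: Clear (whitish) glass dappen dish, same size as the amber one. Not needed: stays where it is.
- orange_syringe: Black filling syringe with an orange end cap, 126 x 22 x 11 mm, lying flat along its y axis. Not needed: stays where it is.

How it is judged:
At the end, for the whole second after the job is handed in: Bottles upright on the floors of their wells and jaw on its pocket's floor (9 mm), amber dish on the middle recess's floor (11 mm), syringe in both yokes (9 mm across, 22 mm along, 0.12 rad); jaw within 0.25 rad, heights within 4 mm (syringe 9), tilts under 0.12 rad, all at rest (x of primer_bottle in the frame of organiser between -0.034 and -0.016 m and y of primer_bottle in the frame of organiser between 0.041 and 0.059 m and z of primer_bottle in the frame of organiser between 0.004 and 0.012 m and x of bond_bottle in the frame of organiser between -0.034 and -0.016 m and y of bond_bottle in the frame of organiser between -0.059 and -0.041 m and z of bond_bottle in the frame of organiser between 0.004 and 0.012 m and x of amber_dish in the frame of organiser between -0.036 and -0.014 m and y of amber_dish in the frame of organiser between -0.011 and 0.011 m and z of amber_dish in the frame of organiser between 0.004 and 0.012 m and x of etch_syringe in the frame of organiser between 0.029 and 0.047 m and y of etch_syringe in the frame of organiser between -0.022 and 0.022 m and z of etch_syringe in the frame of organiser between 0.004 and 0.023 m and angle between the y axis of etch_syringe and the y axis of organiser, either way round below 0.12 rad and x of jaw in the frame of jaw_mount between -0.009 and 0.009 m and y of jaw in the frame of jaw_mount between -0.009 and 0.009 m and z of jaw in the frame of jaw_mount between 0.004 and 0.012 m and angle between the y axis of jaw and the y axis of jaw_mount, either way round below 0.25 rad and angle between each of primer_bottle, bond_bottle, amber_dish, jaw's own z axis and vertical below 0.12 rad and linear speed of each of primer_bottle, bond_bottle, amber_dish, etch_syringe, jaw below 0.02 m/s); the robot touches nothing.
It fails at once if the clear dish or the orange-capped syringe was moved more than 2 cm (distance of any of clear_dish, orange_syringe from where it was at the start of the episode above 0.02 m).
It also fails if it takes over 125 s, if anything falls off the work surface, if the arm or the gripper's body presses on something with over 40 N, if the wrist force passes 120 N, or if a joint passes its speed limit or range.

### The arm

A 6-joint arm with a two-finger parallel gripper is mounted at the origin on a cart in front of the work surface, level with it; the furniture and walls round the work are solid. World frame = base frame: x ahead of the robot, y to its left, z up, the work surface at z = 0. Lengths are in m, angles in rad, forces in N, time in s.
With the tool pointing down it reaches from about 0.25 to 0.775 m from the base axis. Payload 4 kg.
Tool frame: the origin (TCP) lies at the very end of the fingers, on their centre line; the grasp point (between the pads) lies 19 mm behind it (tcp_to_grasp is the distance from the TCP to the grasp point, in m); z points along the fingers, y is the line along which they close (so a half turn about z gives the same grasp; the last joint's range is limited). The gripper opens to 94 mm and grips with 3 to 60 N. Pads are 16 mm wide; open, the fingers measure 119 mm over their backs; the gripper's body (75 mm by 177 mm) begins 78 mm behind the grasp point.
Start: joints at [1.099, 0.087, 1.371, -0, 1.684, -0.103], TCP at [0.198, 0.513, 0.206] pointing down, gripper open.
Joint ranges: [-3.1, 3.1], [-0.76, 2.03], [0.27, 2.55], [-1.08, 4.22], [0.17, 2.65], [-2.57, 2.57]. Speed limits (rad/s): [2.79, 2.79, 3.14, 3.14, 3.14, 3.14].

### API

Orientations are given as [roll, pitch, yaw] about the fixed x, y, z axes, in that order (R = Rz(yaw) Ry(pitch) Rx(roll)).
In Python, from bench import * gives the robot as it stands.
- The arm moves only by the tool step_hand, called as a command line: name --argument value ..., lists and objects as JSON in quotes. Schema: {"type":"object","properties":{"offsets":{"type":"array","items":{"type":"array","items":{"type":"array","items":{"type":"number"},"minItems":5,"maxItems":5},"minItems":1,"maxItems":20},"minItems":1,"maxItems":1},"only":{"type":"string"},"quiet":{"type":"boolean"},"lines":{"type":"string"}},"required":["offsets"],"additionalProperties":false}. offsets is a list that holds a single list of rows (three levels of brackets), with 1 to 20 rows, each of 5 numbers: the finger opening in m, then dx, dy, dz in parts of the range, where 1.0 means 40 cm, then a turn about the tool's z in normalised numbers (1 is pi rad); each row shifts and turns the commanded pose from where the row before left it, along the tool's axes as they then stand; what a row does not reach is not made up. A row lasts 1/12 s, in which the tool goes at most 0.0417 m and 0.125 rad, less where a joint would pass 70% of its speed; a pose out of reach is approached as far as the arm can. The fingers move at their own pace and stop on an object; the grip force is fixed at half the most. Time passes only in rows, so rows that do not move let the fingers close. The tool returns the time, the measured TCP pose, the force, the opening and the grip force at its end. only (a regular expression) keeps the lines of the reply that match it, lines (a string "A,B") keeps lines A to B, and quiet returns only ok. Input that does not fit is refused with a message, and nothing moves.
- get_obs(): the state, without advancing time (a new reading comes with each control period).
- snapshot(name): name is "scene" or "top"; returns a dict with "color" (420x560x3 uint8, blue, green, red), "fx", "fy", "cx", "cy" (pixels), "extrinsics" (4x4, takes a point from world to camera coordinates). Camera axes: x right, y down, z forward; pixel columns grow to the right and rows downward; lengths in m; the calibration is good to about 2 mm. A picture is of the moment at which its call begins. There is no depth.
- close_job(): hands the job in; it is judged then, once.
The state is a dict: "time": time; "joint_positions": joint angles; "qvel": joint speeds; "joint_torque": joint torques, N m; "tool_pos": TCP position; "ee_rot": TCP orientation; "wrist_force": force on the tool from outside, world axes, zero at the start; "wrist_torque": the same for the moment, N m; "width": finger opening in m; "finger_force": force on a finger pad.
Only numpy, scipy, OpenCV 4.12 (cv2) and the standard library are available. Lean on these libraries where they do the work, as an engineer would, in place of code of your own. Each camera call takes 0.05 s, during which the arm holds its last target. There are 200 camera calls.

## Working session

There is one attempt and no reset: what is moved stays moved. The work goes in short steps, Python scripts to look and compute and a tool call to move; the robot and the scene stay as the last step left them, time stands still between calls to the robot, and variables do not carry over. Pictures are saved under pics/ and viewed, at most 16 in all, crops included, and the job is handed in when it is done.

```bash
mkdir -p pics; ls
```

Run:
```python
from bench import *
import cv2
for n in("scene","top"):
    s=snapshot(n); cv2.imwrite(f"pics/{n}0.png",s["color"]); print(n,s["fx"],s["cx"],s["cy"],s["extrinsics"].round(3).tolist())
o=get_obs(); print(o["time"],o["tool_pos"],o["ee_rot"],o["width"])
```

```text
pics
scene 399.28777202186984 285.44665632465825 211.06027921096066 [[-0.592, -0.806, -0.017, 0.315], [-0.404, 0.315, -0.859, 0.239], [0.697, -0.502, -0.512, 0.589], [0.0, 0.0, 0.0, 1.0]]
top 414.03471425139725 279.72230809663426 208.63959433755667 [[0.012, -1.0, 0.002, -0.025], [-0.987, -0.012, -0.161, 0.5], [0.161, 0.0, -0.987, 1.044], [0.0, 0.0, 0.0, 1.0]]
0.1 [0.1980849  0.51259032 0.2044635 ] [-3.13969928e+00 -1.59933409e-04  2.77277454e+00] 0.09402479486443202
```

View pics/scene0.png

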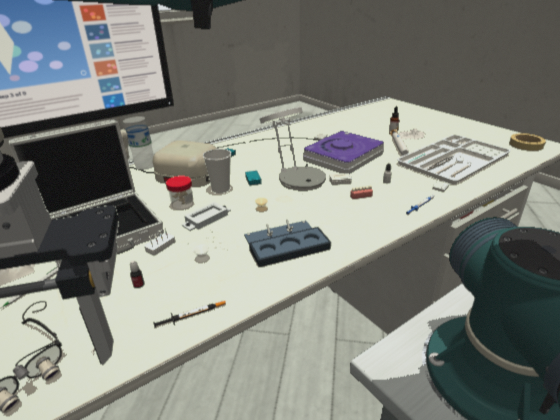

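View pics/top0.png

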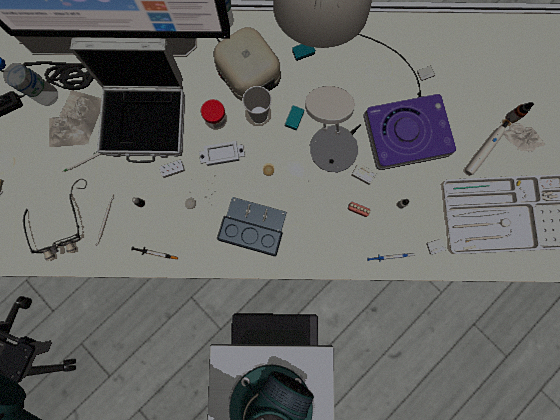

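Run:
```python
import cv2,numpy as np
s=cv2.imread("pics/scene0.png");t=cv2.imread("pics/top0.png")
c=lambda im,x,y,w,h,k:cv2.resize(im[y:y+h,x:x+w],None,fx=k,fy=k,interpolation=cv2.INTER_CUBIC)
cv2.imwrite("pics/a.png",np.vstack([c(t,125,140,160,120,5)]))
cv2.imwrite("pics/b.png",np.vstack([c(t,335,180,100,90,4),]))
a=c(s,120,240,80,60,5);b=c(s,345,155,80,60,5);d=c(t,345,185,80,80,5);e=c(s,200,195,160,40,5)
cv2.imwrite("pics/b.png",np.vstack([np.hstack([a,b]),np.hstack([c(t,345,190,80,60,5),c(s,240,195,80,60,5)])]))
```

```text
(no output)
```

View pics/a.png

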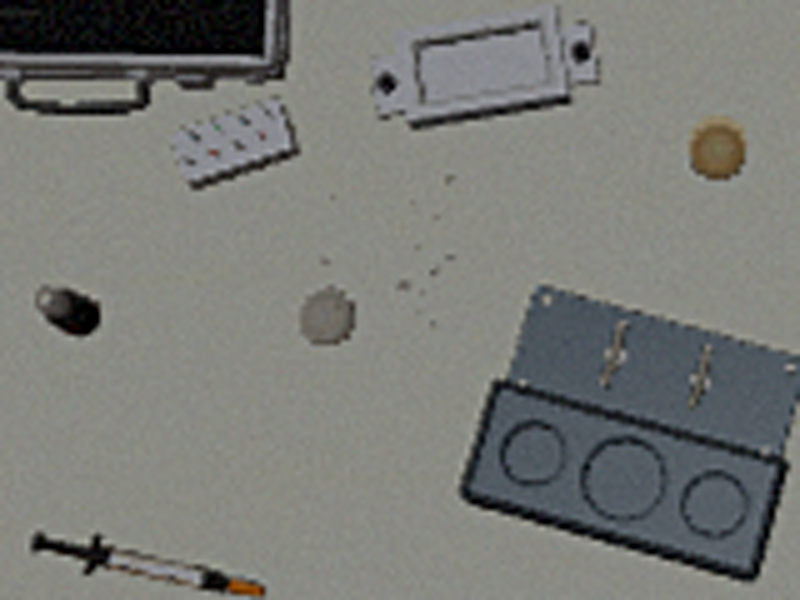

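View pics/b.png

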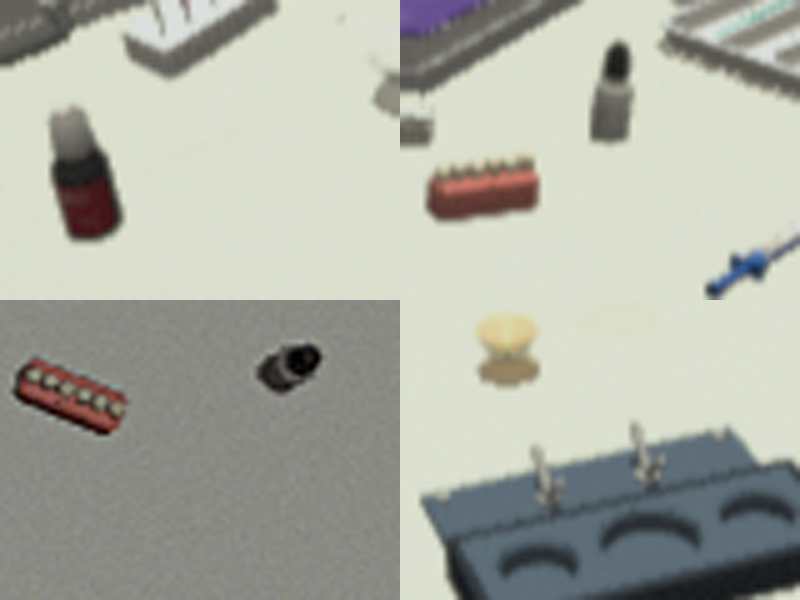

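Create h.py:
```python
from bench import *
import cv2,numpy as np
S={}
def cam(n):
    if n not in S: S[n]=snapshot(n)
    return S[n]
def ray(n,uv,z):
    s=cam(n);E=s["extrinsics"];R=E[:3,:3];c=-R.T@E[:3,3]
    d=R.T@np.array([(uv[0]-s["cx"])/s["fx"],(uv[1]-s["cy"])/s["fy"],1])
    return c+d*(z-c[2])/d[2]
def proj(n,P):
    s=cam(n);E=s["extrinsics"];p=E[:3,:3]@P+E[:3,3]
    return np.array([s["fx"]*p[0]/p[2]+s["cx"],s["fy"]*p[1]/p[2]+s["cy"]])
```

Run:
```python
from h import *
A=lambda x,y:(124.6+x/5,139.6+y/5)
np.set_printoptions(precision=4,suppress=True)
def p(l,n,uv,z): r=ray(n,uv,z); print(l,n,r[:2]); return r
w=[p("well",'top',A(*q),.021) for q in((533,453),(624,478),(714,503))]
d=w[0]-w[2]; print("org yaw",np.arctan2(-d[0],d[1]),np.hypot(*d[:2]))
for q in((615,358),(700,380)): p("yoke base",'top',A(*q),.010)
p("pocket",'top',A(484,64),.018)
b=[p("bolt",'top',A(*q),.008) for q in((386,84),(581,50))];d=b[0]-b[1];print("mount yaw",np.arctan2(-d[0],d[1]),(b[0]+b[1])[:2]/2)
# pocket corners
for q in((413,44),(544,24),(551,80),(420,103)): p("pc",'top',A(*q),.018)
p("amber",'top',A(718,150),.025);p("amber",'scene',(239.6+508/5,194.6+28/5),.025)
p("clear",'top',A(328,317),.025)
p("primer top",'top',A(50,300),.058);p("primer top",'scene',(133,262),.058);p("primer base",'scene',(138,284.6),0)
p("primer base",'top',A(84,318),0)
p("bond top",'top',(405.2,200.6),.058);p("bond top",'scene',(388.2,164.4),.058);p("bond base",'scene',(387,181),0);p("bond base",'top',(400.8,205.4),0)
t=[p("teeth",'top',q,.028) for q in((351.6,204),(368.2,211.2))];d=t[0]-t[1];print("jaw",np.arctan2(-d[0],d[1]),(t[0]+t[1])[:2]/2)
im=cam('top')["color"];hsv=cv2.cvtColor(im,cv2.COLOR_BGR2HSV)
m=cv2.inRange(hsv,(100,110,40),(130,255,255));m[:,:345]=0;m[:240]=0;m[275:]=0;m[:,435:]=0
ys,xs=np.nonzero(m);print("blue px",xs.min(),xs.max(),len(xs))
for x in range(xs.min(),xs.max()+1): print(x,ys[xs==x].min(),ys[xs==x].max(),end=' | ')
cv2.imwrite("pics/c.png",cv2.resize(im[235:280,355:435],None,fx=8,fy=8,interpolation=cv2.INTER_CUBIC))
```

```text
well top [0.4437 0.1088]
well top [0.431  0.0604]
well top [0.4183 0.0126]
org yaw -0.25746999827881234 0.09941294955732184
yoke base top [0.4967 0.0675]
yoke base top [0.4853 0.0216]
pocket top [0.6573 0.1425]
bolt top [0.6482 0.1975]
bolt top [0.669  0.0906]
mount yaw 0.1917141184748793 [0.6586 0.1441]
pc top [0.6682 0.1817]
pc top [0.6804 0.1103]
pc top [0.6487 0.1056]
pc top [0.6348 0.1766]
amber top [0.6086 0.0135]
amber scene [ 0.4929 -0.1434]
clear top [0.5146 0.2197]
primer top top [0.5161 0.3564]
primer top scene [0.5158 0.3607]
primer base scene [0.5213 0.3616]
primer base top [0.5168 0.3579]
bond top top [ 0.5219 -0.343 ]
bond top scene [ 0.5186 -0.3398]
bond base scene [ 0.5266 -0.3537]
bond base top [ 0.5193 -0.3484]
teeth top [ 0.5166 -0.2095]
teeth top [ 0.4978 -0.2532]
jaw -0.4071458673816677 [ 0.5072 -0.2313]
blue px 368 407 45
368 258 260 | 369 259 259 | 370 258 259 | 371 258 259 | 372 258 259 | 373 258 259 | 374 258 258 | 375 258 258 | 376 258 258 | 377 258 258 | 378 257 258 | 379 255 259 | 380 257 259 | 381 257 258 | 382 256 258 | 383 257 258 | Traceback (most recent call last):
  File "<stdin>", line 21, in <module>
    return umr_minimum(a, axis, None, out, keepdims, initial, where)
ValueError: zero-size array to reduction operation minimum which has no identity
```

Run:
```python
from h import *
im=cam('top')["color"]
cv2.imwrite("pics/c.png",cv2.resize(im[240:275,355:435],None,fx=10,fy=10,interpolation=cv2.INTER_CUBIC))
print(ray('scene',(239.6+108/5,194.6+28/5),.025))
```

```text
[0.615751   0.01345784 0.025     ]
```

View pics/c.png

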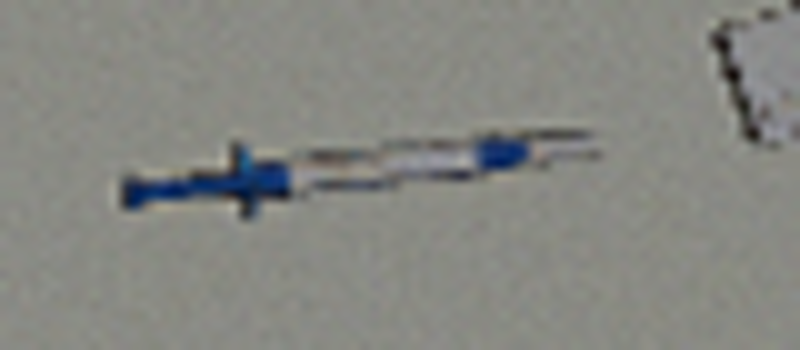

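Add to h.py:
```python
def vert(pairs):
    A=[];b=[]
    for n,uv in pairs:
        p=ray(n,uv,0);q=ray(n,uv,.05);d=(q-p)[:2];nn=np.array([-d[1],d[0]])/np.hypot(*d);A.append(nn);b.append(nn@p[:2])
    return np.linalg.lstsq(np.array(A),np.array(b),rcond=None)[0]
from scipy.spatial.transform import Rotation as Ro
def go(x,y,z,yaw=None):
    o=get_obs();R=Ro.from_euler('xyz',o["ee_rot"]).as_matrix();d=R.T@(np.array([x,y,z])-o["tool_pos"])
    t=0 if yaw is None else (o["ee_rot"][2]-yaw+np.pi)%(2*np.pi)-np.pi
    print("t %.1f"%o["time"],"tool d",d.round(4),"turn",round(t,3))
def after(x,y,z,yaw): # deltas as seen once turned to yaw
    o=get_obs();R=Ro.from_euler('xyz',[np.pi,0,yaw]).as_matrix();d=R.T@(np.array([x,y,z])-o["tool_pos"]);print("after turn d",d.round(4))
yo=-.2575;O=np.array([.4552,.054])
def org(x,y): c,s=np.cos(yo),np.sin(yo);return O+[c*x-s*y,s*x+c*y]
```

Run:
```python
from h import *
P=vert([('scene',(135.5,273)),('top',(124.6+66/5,139.6+309/5))]);B=vert([('scene',(387.6,173)),('top',(403,203))])
print("primer",P,"bond",B)
A=lambda x,y:(354.55+x/10,239.55+y/10)
q=[ray('top',A(*u),.006) for u in((122,194),(244,181),(600,143))];print(q)
d=q[0]-q[2];L=np.hypot(*d[:2]);print("L",L,"yaw",np.arctan2(-d[0],d[1]),"bar mid",(q[1]-d/L*.039)[:2], ((q[0]+q[2])/2-d/L*.008)[:2])
print("wells L,M,R",org(-.025,.05),org(-.025,0),org(-.025,-.05),"yoke",org(.038,0))
print('cup,jar',ray('top',(257,105),.1),ray('top',(212,112),.06))
go(*P,.12,1.313)
```

```text
primer [0.51814879 0.36105273] bond [ 0.517605   -0.34056265]
[array([ 0.37300698, -0.25118864,  0.006     ]), array([ 0.37681902, -0.28364612,  0.006     ]), array([ 0.38798406, -0.37856356,  0.006     ])]
L 0.12825241571032614 yaw 0.11704518470975714 bar mid [ 0.38137336 -0.32237928] [ 0.38142975 -0.32282136]
wells L,M,R [0.44375745 0.10871808] [0.43102426 0.06036659] [0.41829107 0.01201511] yoke [0.49194713 0.04432278]
cup,jar [0.76010286 0.04293843 0.1       ] [0.75604042 0.16521061 0.06      ]
t 0.4 tool d [-0.3532 -0.0263  0.0853] turn 1.46
```

Careful with the scale: shifts go in shares of 40 cm and turns go in shares of pi rad. That gives: -0.0294 m is -0.0735, -0.0022 m is -0.0055.

step_hand --offsets '[[[0.06,-0.0735,-0.0055,0,0],[0.06,-0.0735,-0.0055,0,0],[0.06,-0.0735,-0.0055,0,0],[0.06,-0.0735,-0.0055,0,0],[0.06,-0.0735,-0.0055,0,0],[0.06,-0.0735,-0.0055,0,0],[0.06,-0.0735,-0.0055,0,0],[0.06,-0.0735,-0.0055,0,0],[0.06,-0.0735,-0.0055,0,0],[0.06,-0.0735,-0.0055,0,0],[0.06,-0.0735,-0.0055,0,0],[0.06,-0.0735,-0.0055,0,0]]]'

```text
time: 1.4
tool_pos: [0.5191, 0.3604, 0.2055]
ee_rot: [3.141, -0.0, 2.773]
wrist_force: [0.5, 0.6, -0.4]
width: 0.0599
finger_force: 0.0
```

step_hand --offsets '[[[0.06,0,0,0.0175,0.0387],[0.06,0,0,0.0175,0.0387],[0.06,0,0,0.0175,0.0387],[0.06,0,0,0.0175,0.0387],[0.06,0,0,0.0175,0.0387],[0.06,0,0,0.0175,0.0387],[0.06,0,0,0.0175,0.0387],[0.06,0,0,0.0175,0.0387],[0.06,0,0,0.0175,0.0387],[0.06,0,0,0.0175,0.0387],[0.06,0,0,0.0175,0.0387],[0.06,0,0,0.0175,0.0387],[0.06,0,0,0,0],[0.06,0,0,0,0]]]'

```text
time: 2.57
tool_pos: [0.5176, 0.3611, 0.121]
ee_rot: [-3.141, 0.001, 1.315]
wrist_force: [-0.2, -0.3, 0.3]
width: 0.0598
finger_force: 0.0
```

```bash
python3 -c "
from h import *
go(.518,.3605,.016,1.313)"
```

```text
t 2.6 tool d [-0.0004  0.0007  0.105 ] turn 0.002
```

Accurate tracking. Descend, close, lift.

Scaled: 0.02 m is 0.05, 0.015 m is 0.0375.

step_hand --offsets '[[[0.06,0,0,0.05,0],[0.06,0,0,0.05,0],[0.06,0,0,0.05,0],[0.06,0,0,0.05,0],[0.06,0,0,0.0375,0],[0.06,0,0,0.025,0],[0.06,0,0,0,0],[0.015,0,0,0,0],[0.015,0,0,0,0],[0.015,0,0,0,0],[0.015,0,0,0,0],[0.015,0,0,0,0],[0.015,0,0,0,0]]]'

```text
time: 3.65
tool_pos: [0.5182, 0.3615, 0.0172]
ee_rot: [3.141, -0.001, 1.313]
wrist_force: [-0.7, -0.5, -0.6]
width: 0.0234
finger_force: 0.0
```

step_hand --offsets '[[[0.015,0,0,-0.025,0],[0.015,0,0,-0.05,0],[0.015,0,0,-0.075,0],[0.015,0,0,-0.075,0],[0.015,0,0,0,0]]]'

```text
time: 4.07
tool_pos: [0.5216, 0.3634, 0.1155]
ee_rot: [3.131, -0.01, 1.313]
wrist_force: [1.5, -0.2, 0.8]
width: 0.0197
finger_force: 29.9
```

```bash
python3 - <<'E'
from h import *
for n in('scene','top'): cv2.imwrite(f"pics/{n}1.png",cam(n)["color"])
s=cam('scene')["color"];t=cam('top')["color"]
p=proj('scene',get_obs()["tool_pos"]).astype(int);q=proj('top',get_obs()["tool_pos"]).astype(int);print(p,q)
c=lambda im,p:cv2.resize(im[p[1]-50:p[1]+50,p[0]-50:p[0]+50],None,fx=4,fy=4,interpolation=cv2.INTER_CUBIC)
cv2.imwrite("pics/d.png",np.hstack([c(s,p),c(t,q)]))
go(*org(-.025,.05),.1,1.313)
E
```

```text
[125 238] [125 194]
t 4.2 tool d [-0.264  -0.0081  0.0082] turn -0.001
```

View pics/d.png

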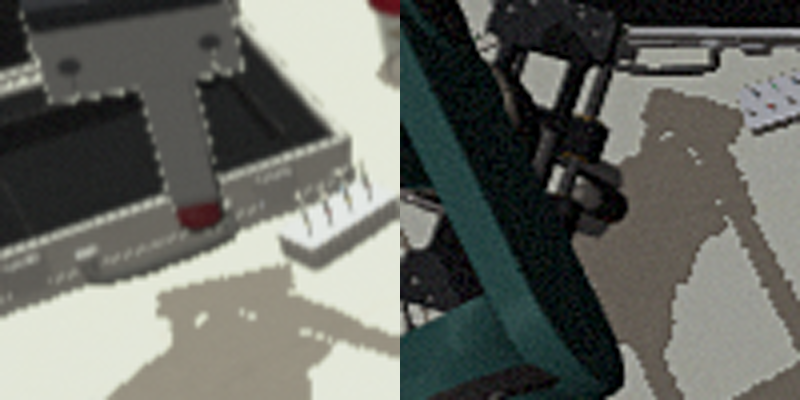

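Scaled: -0.0293 m is -0.0733, -0.0009 m is -0.0023.

step_hand --offsets '[[[0.015,-0.0733,-0.0023,0,0],[0.015,-0.0733,-0.0023,0,0],[0.015,-0.0733,-0.0023,0,0],[0.015,-0.0733,-0.0023,0,0],[0.015,-0.0733,-0.0023,0,0],[0.015,-0.0733,-0.0023,0,0],[0.015,-0.0733,-0.0023,0,0],[0.015,-0.0733,-0.0023,0,0],[0.015,-0.0733,-0.0023,0,0],[0.015,0,0,0,0],[0.015,0,0,0,0],[0.015,0,0,0,0]]]'

```text
time: 5.17
tool_pos: [0.4421, 0.1086, 0.1055]
ee_rot: [-3.14, -0.0, 1.312]
wrist_force: [-0.6, 0.1, -0.4]
width: 0.0198
finger_force: 29.9
```

Run:
```python
from h import *
go(*org(-.025,.05),.026,1.313)
s=cam('scene')["color"]
cv2.imwrite("pics/e.png",cv2.resize(s[150:280,200:360],None,fx=4,fy=4,interpolation=cv2.INTER_CUBIC))
o=get_obs()["tool_pos"];print(proj('scene',o),proj('scene',np.array([o[0],o[1],o[2]-.016])))
for y in(.05,0,-.05):print(proj('scene',np.r_[org(-.025,y),.021]))
```

```text
t 5.2 tool d [0.0005 0.0017 0.0795] turn -0.001
[267.06192628 212.86243829] [267.3883104  219.73073366]
[268.44220085 247.32451354]
[290.62765882 241.92015074]
[312.02316267 236.70822024]
```

View pics/e.png

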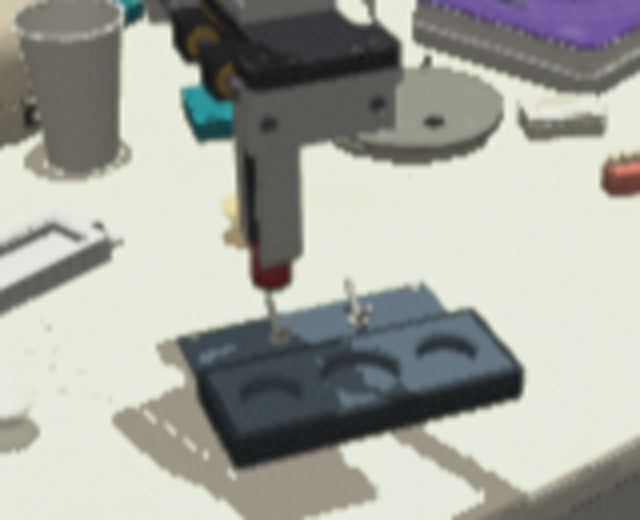

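step_hand --offsets '[[[0.015,0.0013,0.0038,0.0375,0],[0.015,0,0,0.0375,0],[0.015,0,0,0.025,0],[0.015,0,0,0.025,0],[0.015,0,0,0.025,0],[0.015,0,0,0.025,0],[0.015,0,0,0.0125,0],[0.015,0,0,0.0075,0],[0.015,0,0,0,0],[0.015,0,0,0,0]]]'

```text
time: 6.05
tool_pos: [0.4445, 0.1085, 0.0288]
ee_rot: [3.141, -0.0, 1.312]
wrist_force: [-0.5, -0.7, 0.0]
width: 0.0193
finger_force: 29.9
```

step_hand --offsets '[[[0.015,0,0,0.005,0],[0.015,0,0,0.0038,0],[0.015,0,0,0,0],[0.04,0,0,0,0],[0.04,0,0,0,0],[0.04,0,0,0,0],[0.04,0,0,-0.025,0],[0.04,0,0,-0.05,0],[0.06,0,0,-0.075,0],[0.06,0,0,-0.075,0],[0.06,0,0,0,0],[0.06,0,0,0,0]]]'

```text
time: 7.05
tool_pos: [0.4459, 0.1087, 0.1178]
ee_rot: [3.136, -0.002, 1.312]
wrist_force: [0.6, 0.2, -0.0]
width: 0.0595
finger_force: 0.0
```

Run:
```python
from h import *
go(.519,-.342,.12,1.313)
s=cam('scene')["color"]
cv2.imwrite("pics/f.png",cv2.resize(s[200:270,230:340],None,fx=4,fy=4,interpolation=cv2.INTER_CUBIC))
```

```text
t 7.0 tool d [-0.417   0.1858 -0.0021] turn -0.001
```

View pics/f.png

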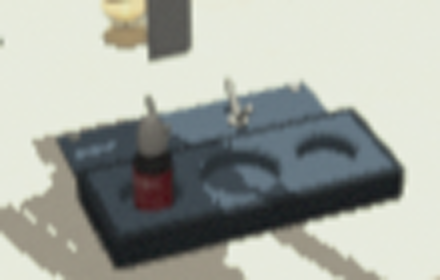

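Scaled: -0.0298 m is -0.0745, 0.0133 m is 0.0333.

step_hand --offsets '[[[0.06,-0.0745,0.0333,0,0],[0.06,-0.0745,0.0333,0,0],[0.06,-0.0745,0.0333,0,0],[0.06,-0.0745,0.0333,0,0],[0.06,-0.0745,0.0333,0,0],[0.06,-0.0745,0.0333,0,0],[0.06,-0.0745,0.0333,0,0],[0.06,-0.0745,0.0333,0,0],[0.06,-0.0745,0.0333,0,0],[0.06,-0.0745,0.0333,0,0],[0.06,-0.0745,0.0333,0,0],[0.06,-0.0745,0.0333,0,0],[0.06,-0.0745,0.0333,0,0],[0.06,-0.0745,0.0333,0,0],[0.06,0,0,0,0],[0.06,0,0,0,0],[0.06,0,0,0,0]]]'

```text
time: 8.52
tool_pos: [0.5167, -0.3414, 0.113]
ee_rot: [-3.138, -0.002, 1.312]
wrist_force: [0.8, -0.2, -0.2]
width: 0.0597
finger_force: 0.0
```

Run:
```python
from h import *
go(.519,-.342,.017,1.313)
o=get_obs()["tool_pos"]; o[2]=.04;print(proj('scene',o))
s=cam('scene')["color"]
cv2.imwrite("pics/g.png",cv2.resize(s[110:220,330:450],None,fx=4,fy=4,interpolation=cv2.INTER_CUBIC))
```

```text
t 8.5 tool d [-0.0002  0.0027  0.096 ] turn -0.001
[388.37871789 170.47025868]
```

View pics/g.png

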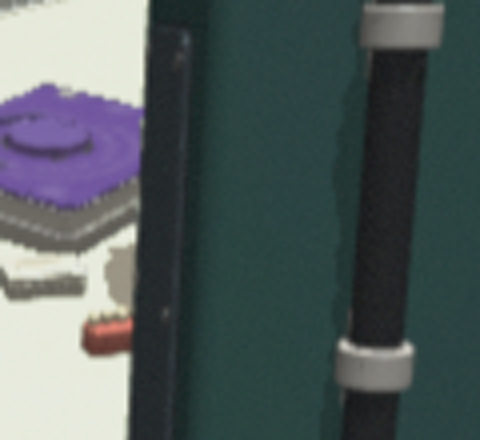

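Scaled: 0.02 m is 0.05, 0.01 m is 0.025.

step_hand --offsets '[[[0.06,0,0.0063,0.05,0],[0.06,0,0,0.05,0],[0.06,0,0,0.05,0],[0.06,0,0,0.05,0],[0.06,0,0,0.025,0],[0.06,0,0,0.015,0],[0.06,0,0,0,0],[0.015,0,0,0,0],[0.015,0,0,0,0],[0.015,0,0,0,0],[0.015,0,0,0,0],[0.015,0,0,0,0],[0.015,0,0,0,0],[0.015,0,0,0,0]]]'

```text
time: 9.73
tool_pos: [0.5202, -0.3433, 0.0193]
ee_rot: [3.141, 0.0, 1.312]
wrist_force: [-0.1, -0.7, 1.2]
width: 0.02
finger_force: 29.7
```

step_hand --offsets '[[[0.015,0,0,-0.025,0],[0.015,0,0,-0.05,0],[0.015,0,0,-0.075,0],[0.015,0,0,-0.1,0],[0.015,0,0,0,0],[0.015,0,0,0,0]]]'

```text
time: 10.23
tool_pos: [0.5219, -0.3446, 0.1237]
ee_rot: [3.134, 0.003, 1.312]
wrist_force: [0.4, -0.6, 0.3]
width: 0.02
finger_force: 29.7
```

```bash
python3 -c "
from h import *
go(*org(-.025,-.05),.1,1.313)"
```

```text
t 10.2 tool d [ 0.3184 -0.1914  0.0212] turn -0.001
```

Scaled: 0.0265 m is 0.0663, -0.016 m is -0.04.

step_hand --offsets '[[[0.015,0.0663,-0.04,0,0],[0.015,0.0663,-0.04,0,0],[0.015,0.0663,-0.04,0,0],[0.015,0.0663,-0.04,0,0],[0.015,0.0663,-0.04,0,0],[0.015,0.0663,-0.04,0,0],[0.015,0.0663,-0.04,0,0],[0.015,0.0663,-0.04,0,0],[0.015,0.0663,-0.04,0,0],[0.015,0.0663,-0.04,0,0],[0.015,0.0663,-0.04,0,0],[0.015,0.0663,-0.04,0,0],[0.015,0,0,0.05,0],[0.015,0,0,0.025,0],[0.015,0,0,0,0],[0.015,0,0,0,0]]]'

```text
time: 11.57
tool_pos: [0.4145, 0.013, 0.0875]
ee_rot: [-3.138, 0.001, 1.312]
wrist_force: [-0.6, -0.5, -1.0]
width: 0.02
finger_force: 29.7
```

Run:
```python
from h import *
go(*org(-.025,-.05),.030,1.313)
s=cam('scene')["color"]
o=get_obs()["tool_pos"];print(proj('scene',o),proj('scene',o-[0,0,.019]),proj('scene',np.r_[org(-.025,-.05),.021]))
cv2.imwrite("pics/i.png",cv2.resize(s[180:270,250:370],None,fx=5,fy=5,interpolation=cv2.INTER_CUBIC))
```

```text
t 11.6 tool d [0.     0.0041 0.0575] turn -0.001
[313.18128748 210.54349161] [313.0146718  218.33817144] [312.02316267 236.70822024]
```

View pics/i.png

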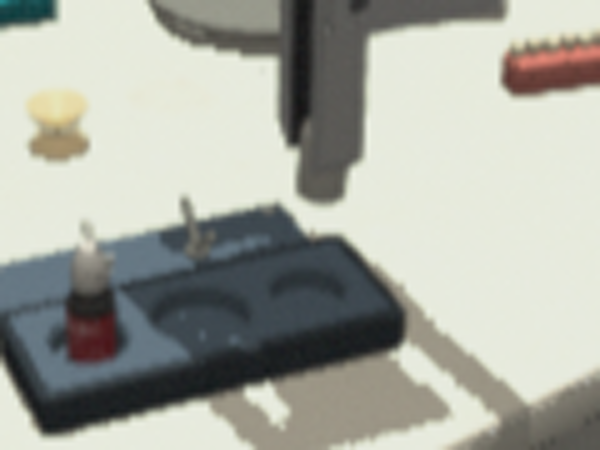

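Scaled: 0.01 m is 0.025, 0.002 m is 0.005.

step_hand --offsets '[[[0.015,0.0025,0.005,0.025,0],[0.015,0.0025,0.005,0.025,0],[0.015,0,0,0.025,0],[0.015,0,0,0.025,0],[0.015,0,0,0.025,0],[0.015,0,0,0.0125,0],[0.015,0,0,0.005,0],[0.015,0,0,0,0],[0.015,0,0,0,0]]]'

```text
time: 12.37
tool_pos: [0.4203, 0.0143, 0.0322]
ee_rot: [3.141, -0.0, 1.312]
wrist_force: [0.4, -0.4, -0.5]
width: 0.0197
finger_force: 29.7
```

```bash
python3 -c "
from h import *
go(*org(-.025,-.048),.0275,1.313)"
```

```text
t 12.4 tool d [-0.0007 -0.0014  0.0047] turn -0.001
```

Scaled: -0.03 m is -0.075, -0.02 m is -0.05.

step_hand --offsets '[[[0.015,0,-0.0025,0.005,0],[0.015,0,0,0.005,0],[0.015,0,0,0,0],[0.04,0,0,0,0],[0.04,0,0,0,0],[0.04,0,0,0,0],[0.04,0,0,-0.025,0],[0.04,0,0,-0.05,0],[0.06,0,0,-0.075,0],[0.06,0,0,-0.075,0],[0.06,0,0,0,0],[0.06,0,0,0,0]]]'

```text
time: 13.37
tool_pos: [0.4209, 0.0144, 0.1209]
ee_rot: [3.136, -0.001, 1.312]
wrist_force: [-1.0, -0.5, 0.5]
width: 0.0593
finger_force: 0.0
```

Run:
```python
from h import *
go(.610,.0135,.1,1.313)
```

```text
t 13.4 tool d [0.0474 0.1829 0.022 ] turn -0.001
```

Scaled: 0.0305 m is 0.0763, 0.0079 m is 0.0198.

step_hand --offsets '[[[0.06,0.0198,0.0763,0,0],[0.06,0.0198,0.0763,0,0],[0.06,0.0198,0.0763,0,0],[0.06,0.0198,0.0763,0,0],[0.06,0.0198,0.0763,0,0],[0.06,0.0198,0.0763,0,0],[0.06,0,0,0.0375,0],[0.06,0,0,0,0],[0.06,0,0,0,0]]]'

```text
time: 14.12
tool_pos: [0.6062, 0.0138, 0.1001]
ee_rot: [-3.135, 0.001, 1.312]
wrist_force: [-0.3, 0.4, -0.2]
width: 0.0603
finger_force: 0.0
```

Run:
```python
from h import *
go(.610,.0135,.017,1.313)
s=cam('scene')["color"];h=cv2.cvtColor(s,cv2.COLOR_BGR2HSV)
m=cv2.inRange(h,(10,60,120),(28,255,255))[190:225,245:280];ys,xs=np.nonzero(m);print('amber scene',xs.min()+245,xs.max()+245,ys.min()+190,len(xs),proj('scene',np.array([.61,.0135,.02])))
cv2.imwrite("pics/j.png",cv2.resize(s[150:270,220:360],None,fx=4,fy=4,interpolation=cv2.INTER_CUBIC))
```

```text
t 14.1 tool d [0.0008 0.0043 0.0831] turn -0.001
amber scene 255 267 197 142 [262.54822907 202.83778023]
```

View pics/j.png

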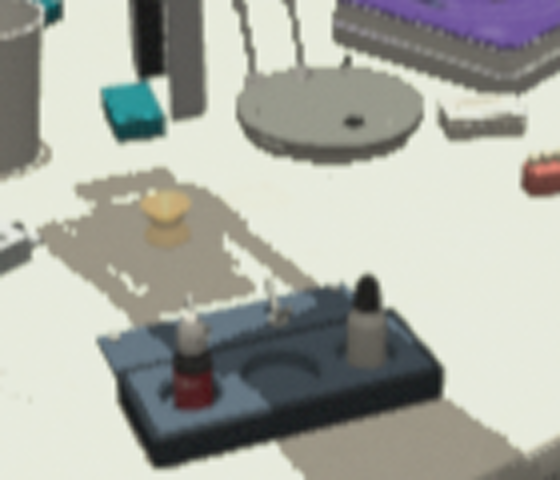

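Scaled: 0.02 m is 0.05, 0.013 m is 0.0325.

step_hand --offsets '[[[0.06,0.0063,0.0088,0.05,0],[0.06,0,0,0.05,0],[0.06,0,0,0.05,0],[0.06,0,0,0.0325,0],[0.06,0,0,0.02,0],[0.06,0,0,0,0],[0.025,0,0,0,0],[0.025,0,0,0,0],[0.025,0,0,0,0],[0.025,0,0,0,0],[0.025,0,0,0,0],[0.025,0,0,0,0]]]'

```text
time: 15.17
tool_pos: [0.6129, 0.0151, 0.023]
ee_rot: [3.14, -0.0, 1.312]
wrist_force: [-0.2, 0.3, 2.6]
width: 0.029
finger_force: 30.0
```

step_hand --offsets '[[[0.025,0,0,-0.025,0],[0.025,0,0,-0.05,0],[0.025,0,0,-0.075,0],[0.025,0,0,-0.075,0],[0.025,0,0,0,0],[0.025,0,0,0,0]]]'

```text
time: 15.67
tool_pos: [0.6138, 0.0151, 0.1153]
ee_rot: [3.136, -0.001, 1.312]
wrist_force: [0.2, 0.1, -0.5]
width: 0.029
finger_force: 30.0
```

```bash
python3 - <<'E'
from h import *
go(*org(-.025,0),.1,1.313)
s=cam('scene')["color"];h=cv2.cvtColor(s,cv2.COLOR_BGR2HSV)
o=get_obs()["tool_pos"];p=proj('scene',o);i,j=p.astype(int)
m=cv2.inRange(h,(10,60,120),(28,255,255))[j-20:j+30,i-20:i+20];ys,xs=np.nonzero(m);print(p,'amber',xs.min()+i-20,xs.max()+i-20,ys.min()+j-20,ys.max()+j-20,len(xs))
E
```

```text
t 15.7 tool d [-0.0029 -0.1884  0.0142] turn -0.001
[259.60201966 168.77934496] amber 253 264 164 176 48
```

Scaled: -0.0269 m is -0.0673, 0.01 m is 0.025.

step_hand --offsets '[[[0.025,-0.001,-0.0673,0,0],[0.025,-0.001,-0.0673,0,0],[0.025,-0.001,-0.0673,0,0],[0.025,-0.001,-0.0673,0,0],[0.025,-0.001,-0.0673,0,0],[0.025,-0.001,-0.0673,0,0],[0.025,-0.001,-0.0673,0,0],[0.025,0,0,0,0],[0.025,0,0,0.025,0],[0.025,0,0,0.025,0],[0.025,0,0,0,0],[0.025,0,0,0,0]]]'

```text
time: 16.72
tool_pos: [0.4289, 0.0603, 0.0901]
ee_rot: [-3.138, 0.001, 1.312]
wrist_force: [-0.7, -0.5, -0.7]
width: 0.0289
finger_force: 30.0
```

```bash
python3 - <<'E'
from h import *
go(*org(-.025,0),.034,1.313)
s=cam('scene')["color"]
cv2.imwrite("pics/k.png",cv2.resize(s[180:270,230:350],None,fx=5,fy=5,interpolation=cv2.INTER_CUBIC))
o=get_obs()["tool_pos"];print(proj('scene',o),proj('scene',o-[0,0,.023]))
E
```

```text
t 16.7 tool d [0.0007 0.0022 0.056 ] turn -0.001
[290.75967672 214.10044435] [290.8751013  223.63686987]
```

View pics/k.png

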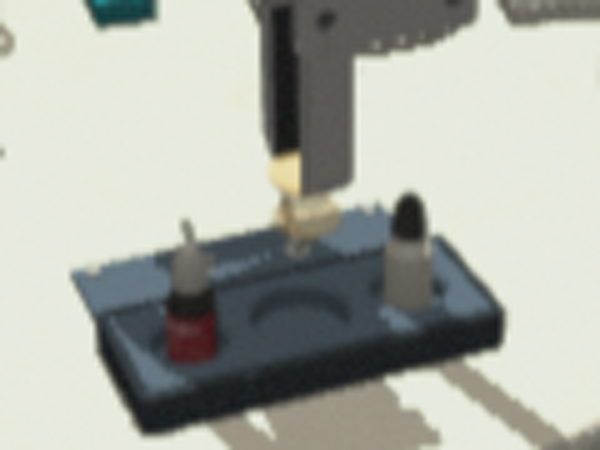

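Scaled: 0.015 m is 0.0375, 0.01 m is 0.025.

step_hand --offsets '[[[0.025,0,0.0025,0.0375,0],[0.025,0,0.0025,0.0375,0],[0.025,0,0,0.025,0],[0.025,0,0,0.025,0],[0.025,0,0,0.01,0],[0.025,0,0,0.005,0],[0.025,0,0,0,0],[0.025,0,0,0,0]]]'

```text
time: 17.43
tool_pos: [0.4318, 0.0601, 0.0365]
ee_rot: [3.141, -0.0, 1.312]
wrist_force: [-0.2, 0.1, 0.3]
width: 0.0289
finger_force: 30.0
```

```bash
python3 -c "
from h import *
go(*org(-.025,0),.032,1.313)"
```

```text
t 17.4 tool d [ 0.0001 -0.0008  0.0045] turn -0.001
```

Scaled: -0.03 m is -0.075, -0.02 m is -0.05, -0.125 rad is -0.0398.

step_hand --offsets '[[[0.025,0,0,0.005,0],[0.025,0,0,0.005,0],[0.025,0,0,0,0],[0.045,0,0,0,0],[0.045,0,0,0,0],[0.045,0,0,0,0],[0.045,0,0,-0.025,0],[0.045,0,0,-0.05,0],[0.045,0,0,-0.075,0],[0.045,0,0,-0.075,0],[0.045,0,0,-0.025,-0.0398],[0.045,0,0,0,-0.0398],[0.045,0,0,0,-0.0398],[0.045,0,0,0,0],[0.045,0,0,0,0]]]'

```text
time: 18.68
tool_pos: [0.4315, 0.0601, 0.1326]
ee_rot: [3.141, 0.0, 1.684]
wrist_force: [-0.1, 0.4, -1.2]
width: 0.0447
finger_force: 0.0
```

Run:
```python
from h import *
go(.3814,-.3226,.05,1.688)
```

```text
t 18.7 tool d [-0.3745 -0.0931  0.0825] turn -0.004
```

Scaled: 0.03 m is 0.075, -0.0288 m is -0.072.

step_hand --offsets '[[[0.045,-0.072,-0.0179,0,0],[0.045,-0.072,-0.0179,0,0],[0.045,-0.072,-0.0179,0,0],[0.045,-0.072,-0.0179,0,0],[0.045,-0.072,-0.0179,0,0],[0.045,-0.072,-0.0179,0,0],[0.045,-0.072,-0.0179,0,0],[0.045,-0.072,-0.0179,0,0],[0.045,-0.072,-0.0179,0,0],[0.045,-0.072,-0.0179,0,0],[0.045,-0.072,-0.0179,0,0],[0.045,-0.072,-0.0179,0,0],[0.045,-0.072,-0.0179,0,0],[0.045,0,0,0.075,0],[0.045,0,0,0.075,0],[0.045,0,0,0.05,0],[0.045,0,0,0,0],[0.045,0,0,0,0]]]'

```text
time: 20.18
tool_pos: [0.3817, -0.3219, 0.0509]
ee_rot: [-3.14, -0.003, 1.685]
wrist_force: [-0.7, 0.4, -0.1]
width: 0.0452
finger_force: 0.0
```

Run:
```python
from h import *
go(.3814,-.3226,.002,1.688)
```

```text
t 20.2 tool d [-0.0008 -0.0003  0.0489] turn -0.003
```

Scaled: 0.015 m is 0.0375, 0.003 m is 0.0075.

step_hand --offsets '[[[0.045,0,0,0.0375,0],[0.045,0,0,0.03,0],[0.045,0,0,0.025,0],[0.045,0,0,0.015,0],[0.045,0,0,0.0075,0],[0.045,0,0,0,0],[0.045,0,0,0,0]]]'

```text
time: 20.77
tool_pos: [0.3829, -0.323, 0.0067]
ee_rot: [3.141, 0.001, 1.687]
wrist_force: [-0.2, -0.5, 0.5]
width: 0.0449
finger_force: 0.0
```

step_hand --offsets '[[[0,0,0,0.0038,0],[0,0,0,0,0],[0,0,0,0,0],[0,0,0,0,0],[0,0,0,0,0],[0,0,0,0,0],[0,0,0,0,0]]]'

```text
time: 21.35
tool_pos: [0.3825, -0.3227, 0.0046]
ee_rot: [3.141, 0.0, 1.687]
wrist_force: [1.0, 1.0, 0.4]
width: 0.0079
finger_force: 30.0
```

Scaled: -0.03 m is -0.075, -0.02 m is -0.05, 0.125 rad is 0.0398.

step_hand --offsets '[[[0,0,0,-0.025,0],[0,0,0,-0.05,0],[0,0,0,-0.075,0],[0,0,0,-0.075,0],[0,0,0,-0.025,0.0398],[0,0,0,0,0.0398],[0,0,0,0,0.0395],[0,0,0,0,0],[0,0,0,0,0]]]'

```text
time: 22.1
tool_pos: [0.3824, -0.3227, 0.1049]
ee_rot: [3.141, 0.0, 1.317]
wrist_force: [-0.5, -0.2, 0.3]
width: 0.0078
finger_force: 30.0
```

```bash
python3 - <<'E'
from h import *
go(*org(.038,0),.1,1.313)
E
```

```text
t 22.1 tool d [0.3827 0.0137 0.0049] turn 0.004
```

Scaled: 0.0294 m is 0.0735, 0.02 m is 0.05, 0.004 rad is 0.0013.

step_hand --offsets '[[[0,0.0735,0.0026,0,0.0013],[0,0.0735,0.0026,0,0],[0,0.0735,0.0026,0,0],[0,0.0735,0.0026,0,0],[0,0.0735,0.0026,0,0],[0,0.0735,0.0026,0,0],[0,0.0735,0.0026,0,0],[0,0.0735,0.0026,0,0],[0,0.0735,0.0026,0,0],[0,0.0735,0.0026,0,0],[0,0.0735,0.0026,0,0],[0,0.0735,0.0026,0,0],[0,0.0735,0.0026,0,0],[0,0,0,0.05,0],[0,0,0,0.05,0],[0,0,0,0,0],[0,0,0,0,0],[0,0,0,0,0]]]'

```text
time: 23.6
tool_pos: [0.4946, 0.0428, 0.0653]
ee_rot: [3.141, -0.0, 1.31]
wrist_force: [-0.2, -0.3, 0.5]
width: 0.0079
finger_force: 30.0
```

```bash
python3 - <<'E'
from h import *
go(*org(.038,0),.0165,1.313)
o=get_obs()["tool_pos"]
s=cam('scene')["color"];h=cv2.cvtColor(s,cv2.COLOR_BGR2HSV);m=cv2.inRange(h,(100,120,50),(130,255,255));n,l,st,c=cv2.connectedComponentsWithStats(m[150:270,220:360]);print([(st[k],(c[k]+[220,150]).round(1)) for k in range(1,n) if st[k,4]>4])
w=np.r_[np.sin(yo)*-1,np.cos(yo),0];print(proj('scene',o),proj('scene',o+w*.039),proj('scene',o+w*.071),proj('scene',o-w*.033))
cv2.imwrite("pics/l.png",cv2.resize(s[160:270,230:350],None,fx=5,fy=5,interpolation=cv2.INTER_CUBIC))
E
```

```text
t 23.6 tool d [ 0.0007 -0.003   0.0488] turn -0.003
[(array([41, 62,  6,  3, 11], dtype=int32), array([263.5, 212.6]))]
[279.40289977 209.41140704] [262.61972684 213.01214571] [248.49806198 216.04187226] [293.25033024 206.44051598]
```

View pics/l.png

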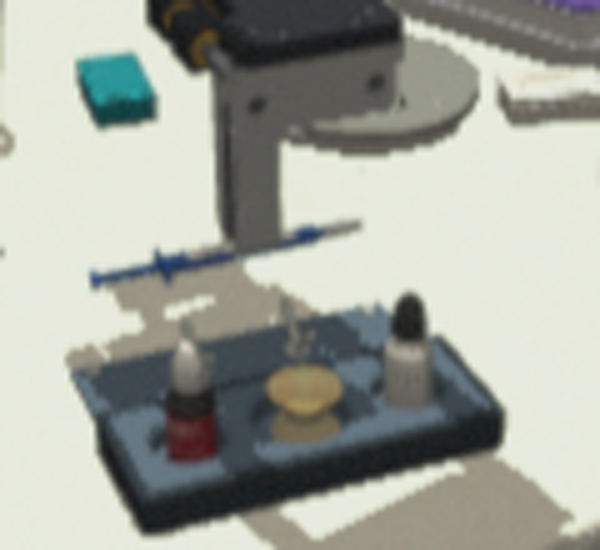

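Careful with the scale: shifts go in shares of 40 cm and turns go in shares of pi rad. That gives: 0.01 m is 0.025, 0.008 m is 0.02.

step_hand --offsets '[[[0,0.0013,-0.0063,0.025,0],[0,0,0,0.025,0],[0,0,0,0.02,0],[0,0,0,0.015,0],[0,0,0,0.0125,0],[0,0,0,0.01,0],[0,0,0,0.0075,0],[0,0,0,0,0],[0,0,0,0,0]]]'

```text
time: 24.4
tool_pos: [0.4922, 0.0442, 0.0186]
ee_rot: [3.141, -0.0, 1.309]
wrist_force: [-0.1, 0.4, -0.0]
width: 0.0077
finger_force: 30.0
```

```bash
python3 - <<'E'
from h import *
go(*org(.038,0),.0165,1.313)
E
```

```text
t 24.4 tool d [ 0.     -0.0003  0.0021] turn -0.004
```

Scaled: -0.03 m is -0.075, 0.002 m is 0.005, 0.073 rad is 0.0232.

step_hand --offsets '[[[0,0,0,0.005,0],[0,0,0,0,0],[0.026,0,0,0,0],[0.026,0,0,0,0],[0.026,0,0,0,0],[0.026,0,0,-0.025,0],[0.026,0,0,-0.05,0],[0.05,0,0,-0.075,0],[0.05,0,0,-0.075,0],[0.05,0,0,-0.025,0.0229],[0.05,0,0,0,0.0232],[0.05,0,0,0,0],[0.05,0,0,0,0]]]'

```text
time: 25.48
tool_pos: [0.4918, 0.0442, 0.1167]
ee_rot: [-3.142, -0.0, 1.166]
wrist_force: [0.1, 0.2, 0.4]
width: 0.0497
finger_force: 0.0
```

```bash
python3 - <<'E'
from h import *
go(.5072,-.2313,.06,1.164)
s=cam('scene')["color"];h=cv2.cvtColor(s,cv2.COLOR_BGR2HSV);m=cv2.inRange(h,(100,120,50),(130,255,255));n,l,st,c=cv2.connectedComponentsWithStats(m[150:270,220:360]);print([(st[k],(c[k]+[220,150]).round(1)) for k in range(1,n) if st[k,4]>2])
P=np.r_[org(.038,0),.016];w=np.r_[np.sin(yo)*-1,np.cos(yo),0];print([proj('scene',P+w*a).round(1) for a in(.071,.039,0,-.033)])
m=cv2.inRange(h,(0,110,80),(10,255,255));n,l,st,c=cv2.connectedComponentsWithStats(m[175:205,340:380]);print(max(st[1:],key=lambda r:r[4]))
E
```

```text
t 25.5 tool d [-0.2472  0.1226  0.0567] turn 0.002
[(array([70, 74,  4,  2,  6], dtype=int32), array([291.7, 224.5])), (array([30, 80, 14,  6, 27], dtype=int32), array([256.5, 232.8]))]
[array([250. , 235.8]), array([263.8, 232.7]), array([280.1, 228.9]), array([293.6, 225.8])]
[ 12  14  20   9 122]
```

Scaled: 0.03 m is 0.075, -0.0275 m is -0.0688.

step_hand --offsets '[[[0.05,-0.0688,0.034,0,0],[0.05,-0.0688,0.034,0,0],[0.05,-0.0688,0.034,0,0],[0.05,-0.0688,0.034,0,0],[0.05,-0.0688,0.034,0,0],[0.05,-0.0688,0.034,0,0],[0.05,-0.0688,0.034,0,0],[0.05,-0.0688,0.034,0,0],[0.05,-0.0688,0.034,0,0],[0.05,0,0,0.075,0],[0.05,0,0,0.0625,0],[0.05,0,0,0,0],[0.05,0,0,0,0]]]'

```text
time: 26.62
tool_pos: [0.5048, -0.2306, 0.0591]
ee_rot: [-3.136, -0.001, 1.165]
wrist_force: [0.1, -0.5, 0.4]
width: 0.0501
finger_force: 0.0
```

```bash
python3 - <<'E'
from h import *
go(.5072,-.2313,.0125,1.164)
E
```

```text
t 26.6 tool d [0.0002 0.0028 0.0466] turn 0.001
```

Scaled: 0.015 m is 0.0375, 0.012 m is 0.03.

step_hand --offsets '[[[0.05,0,0.0038,0.0375,0],[0.05,0,0,0.03,0],[0.05,0,0,0.025,0],[0.05,0,0,0.015,0],[0.05,0,0,0.005,0],[0.05,0,0,0,0],[0.05,0,0,0,0],[0.015,0,0,0,0],[0.015,0,0,0,0],[0.015,0,0,0,0],[0.015,0,0,0,0],[0.015,0,0,0,0],[0.015,0,0,0,0]]]'

```text
time: 27.7
tool_pos: [0.5081, -0.2322, 0.0167]
ee_rot: [3.141, -0.0, 1.164]
wrist_force: [-0.8, 0.6, 0.5]
width: 0.0208
finger_force: 30.0
```

step_hand --offsets '[[[0.015,0,0,-0.025,0],[0.015,0,0,-0.05,0],[0.015,0,0,-0.075,0],[0.015,0,0,-0.075,0],[0.015,0,0,-0.025,0],[0.015,0,0,0,0],[0.015,0,0,0,0]]]'

```text
time: 28.28
tool_pos: [0.5079, -0.2321, 0.1164]
ee_rot: [3.141, -0.0, 1.164]
wrist_force: [-0.2, 0.5, -1.2]
width: 0.0211
finger_force: 30.0
```

```bash
python3 - <<'E'
from h import *
go(.658,.1435,.1,.1917+np.pi/2)
E
```

```text
t 28.3 tool d [ 0.4043 -0.0107  0.0164] turn -0.598
```

Scaled: 0.0311 m is 0.0778, -0.025 m is -0.0625.

step_hand --offsets '[[[0.015,0,-0.0625,0,0],[0.015,0,-0.0625,0,0],[0.015,0,-0.0625,0,0],[0.015,0.0778,0,0,0],[0.015,0.0778,0,0,0],[0.015,0.0778,0,0,0],[0.015,0.0778,0,0,0],[0.015,0.0778,0,0,0],[0.015,0.0778,0,0,0],[0.015,0.0778,0,0,0],[0.015,0.0778,0,0,0],[0.015,0.0778,0,0,0],[0.015,0.0778,0,0,0],[0.015,0.0778,0,0,0],[0.015,0.0778,0,0,0],[0.015,0.0778,0,0,0]]]'

```text
time: 29.62
tool_pos: [0.5975, 0.1701, 0.1128]
ee_rot: [-3.137, 0.003, 1.165]
wrist_force: [-0.5, 0.2, -0.4]
width: 0.021
finger_force: 30.0
```

step_hand --offsets '[[[0.015,0,0,0,-0.0381],[0.015,0,0,0,-0.0381],[0.015,0,0,0,-0.0381],[0.015,0,0,0,-0.0381],[0.015,0,0,0,-0.0381],[0.015,0,0,0,0],[0.015,0,0,0,0]]]'

```text
time: 30.2
tool_pos: [0.5975, 0.1687, 0.1137]
ee_rot: [-3.137, -0.0, 1.759]
wrist_force: [-0.4, 1.1, -0.9]
width: 0.0212
finger_force: 30.0
```

```bash
python3 - <<'E'
from h import *
go(.658,.1435,.06,.1917+np.pi/2)
s=cam('scene')["color"];A=lambda x,y:(199.6+x/5,194.6+y/5)
np.save("pics/s.npy",s)
print([proj('scene',np.array([.658,.1435,.018])+np.array([np.cos(.1917)*a-np.sin(.1917)*b,np.sin(.1917)*a+np.cos(.1917)*b,0])).round(1) for a,b in((.017,.035),(.017,-.035),(-.017,-.035),(-.017,.035))])
cv2.imwrite("pics/m.png",cv2.resize(s[150:260,160:300],None,fx=5,fy=5,interpolation=cv2.INTER_CUBIC))
E
```

```text
t 30.2 tool d [-0.0361  0.0549  0.0535] turn -0.003
[array([190.7, 215.5]), array([213.8, 204.5]), array([222.6, 209. ]), array([199.4, 220.4])]
```

View pics/m.png

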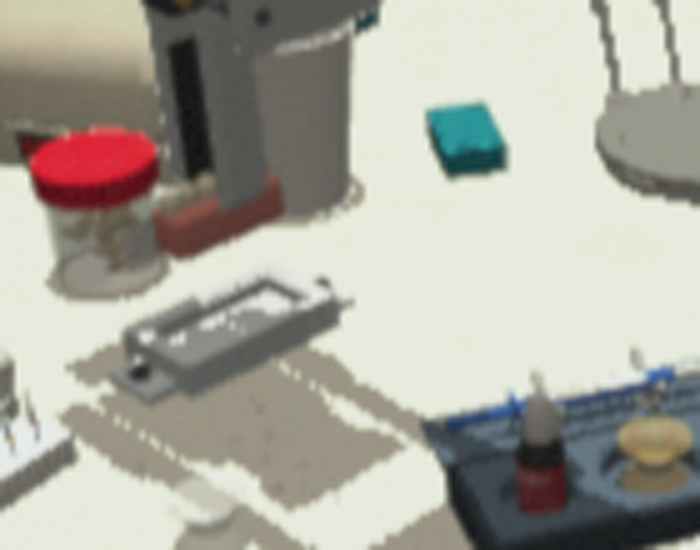

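Run:
```python
from h import *
s=np.load("pics/s.npy");h=cv2.cvtColor(s,cv2.COLOR_BGR2HSV);m=cv2.inRange(h,(0,60,60),(12,170,255));m|=cv2.inRange(h,(170,60,60),(180,170,255));m=m[180:205,189:220];ys,xs=np.nonzero(m);print("pink x",xs.min()+189,xs.max()+190,ys.max()+181)
c=np.array([.5975,.1687,.1137-.0167]);ya=.188
q=np.array([proj('scene',c+[np.cos(ya)*a-np.sin(ya)*b,np.sin(ya)*a+np.cos(ya)*b,z]) for a in(-.011,.011) for b in(-.029,.029) for z in(0,.02)]);print(q.min(0),q.max(0))
```

```text
pink x 189 217 202
[189.43887865 181.84056679] [218.36189597 202.62232175]
```

step_hand --offsets '[[[0.015,-0.045,0.045,0,0],[0.015,-0.045,0.045,0,0],[0.015,0,0.045,0.0375,0],[0.015,0,0,0.0375,-0.001],[0.015,0,0,0.0375,0],[0.015,0,0,0,0],[0.015,0,0,0,0],[0.015,0,0,0,0]]]'

```text
time: 30.97
tool_pos: [0.659, 0.1439, 0.0722]
ee_rot: [3.141, -0.0, 1.765]
wrist_force: [-0.8, -0.8, 0.1]
width: 0.021
finger_force: 30.0
```

```bash
python3 -c "
from h import *
go(.657,.1435,.027,.1917+np.pi/2)"
```

```text
t 31.0 tool d [-0.     -0.0021  0.0452] turn 0.002
```

Jaw is centred and level in the grip. Lower it.

Scaled: 0.01 m is 0.025, 0.008 m is 0.02.

step_hand --offsets '[[[0.015,0,-0.0038,0.025,0],[0.015,0,0,0.025,0],[0.015,0,0,0.02,0],[0.015,0,0,0.0175,0],[0.015,0,0,0.0125,0],[0.015,0,0,0.0075,0],[0.015,0,0,0,0],[0.015,0,0,0,0]]]'

```text
time: 31.63
tool_pos: [0.6573, 0.1436, 0.0284]
ee_rot: [-3.141, -0.0, 1.765]
wrist_force: [0.1, -0.3, -0.6]
width: 0.0211
finger_force: 30.0
```

```bash
python3 -c "
from h import *
go(.657,.1435,.025,.1917+np.pi/2)"
```

```text
t 31.6 tool d [ 0.     -0.0003  0.0034] turn 0.003
```

Scaled: -0.035 m is -0.0875, -0.03 m is -0.075.

step_hand --offsets '[[[0.015,0,0,0.005,0],[0.015,0,0,0.0033,0],[0.015,0,0,0,0],[0.045,0,0,0,0],[0.045,0,0,0,0],[0.045,0,0,0,0],[0.045,0,0,-0.025,0],[0.045,0,0,-0.05,0],[0.05,0,0,-0.075,0],[0.05,0,0,-0.0875,0],[0.05,0,0,-0.0875,0],[0.05,0,-0.075,-0.05,0],[0.05,0,-0.075,0,0],[0.05,0.05,-0.075,0,0],[0.05,0.075,-0.075,0,0],[0.05,0.075,-0.075,0,0],[0.05,0.075,-0.05,0,0],[0.05,0,0,0,0],[0.05,0,0,0,0]]]'

```text
time: 33.22
tool_pos: [0.4697, 0.2189, 0.1768]
ee_rot: [3.139, -0.0, 1.769]
wrist_force: [0.6, -0.4, 0.8]
width: 0.0495
finger_force: 0.0
```

Run:
```python
from h import *
s=cam('scene')["color"]
cv2.imwrite("pics/n.png",cv2.resize(s[180:300,170:340],None,fx=4.5,fy=4.5,interpolation=cv2.INTER_CUBIC))
h=cv2.cvtColor(s,cv2.COLOR_BGR2HSV);m=cv2.inRange(h,(0,60,60),(12,190,255))|cv2.inRange(h,(170,60,60),(180,190,255));m=m[200:225,188:226];ys,xs=np.nonzero(m);print("pink",xs.min()+188,xs.max()+189,ys.min()+200,ys.max()+201,xs.mean()+188.5,ys.mean()+200.5)
ya=.1917;c=np.array([.657,.1435,.0])
print([proj('scene',c+[np.cos(ya)*a-np.sin(ya)*b,np.sin(ya)*a+np.cos(ya)*b,z]).round(1) for a,b,z in((-.011,-.029,.018),(-.011,.029,.018),(.011,-.029,.028),(.011,.029,.028))])
# clear dish + orange unchanged?
a=cv2.imread("pics/scene0.png");
for (x0,y0,x1,y1) in((190,235,215,262),(150,295,230,330)): print(cv2.absdiff(a[y0:y1,x0:x1],s[y0:y1,x0:x1]).mean())
```

```text
pink 195 218 205 220 206.4225806451613 212.55161290322582
[array([219.3, 209.3]), array([200.1, 218.7]), array([213.2, 202.8]), array([193.9, 211.9])]
25.84641975308642
7.2457142857142856
```

View pics/n.png

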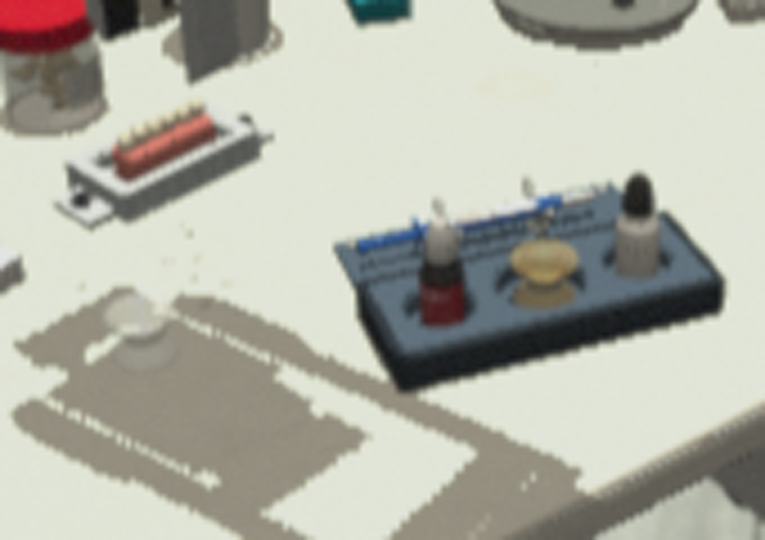

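Everything is seated: both bottles are upright in their wells, the amber dish is in the middle recess, the syringe lies in both yokes, and the jaw is in its pocket. The clear dish has only the arm's shadow on it.

```bash
python3 -c "
from bench import *
print(close_job())"
```

```text
the job is handed in; nothing more can be done
None
```

I placed all five items as the task asks and handed the job in at about 33 s of robot time; the last picture showed everything seated, but no verdict was returned. I did not move the clear dish or the orange-capped syringe.

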